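Set a beam balance to 400 g

ROBOT

A 7-joint arm with a two-finger parallel gripper is mounted at the origin on the work surface. World frame = base frame: x ahead of the robot, y to its left, z up, the work surface at z = 0. Lengths are in m, angles in rad, forces in N, time in s.
With the tool pointing down it reaches from about 0.4 to 0.875 m from the base axis. Payload 6.5 kg.
Tool frame: the origin (TCP) lies at the very end of the fingers, on their centre line; the grasp point (between the pads) lies 19 mm behind it; z points along the fingers, y is the direction in which the jaws open and shut (so a half turn about z gives the same grasp; the last joint's range is limited). The gripper opens to 85 mm and grips with 20 to 120 N. Pads are 22 mm wide; open, the fingers measure 114 mm over their backs; the gripper's body (76 mm by 85 mm) begins 54 mm behind the grasp point. The pads swing forward as they close: fully open they stand 13 mm farther back than shut.
Start: joints at [-1.307, 0.536, -0.004, 1.538, 0.003, 1.067, -0.071], TCP at [0.211, 0.615, 0.231] pointing down, gripper open.
Joint ranges: [-2.7, 2.7], [-0.37, 2.16], [-1.27, 1.26], [0.24, 2.4], [-1.31, 4.45], [0.19, 1.91], [-2.76, 2.76]. Speed limits (rad/s): [2.39, 2.39, 3.14, 3.14, 3.14, 3.14, 3.14].

INTERFACE

Orientations are given as a rotation vector (axis times angle).
In Python, from cell import get_state, viewer, hand_in gives the robot as it stands.
- The arm moves only by the shell command python3 -m crank 'ROWS'. ROWS is JSON, a list of rows, each an object of numbers: "x", "y", "z": the shift along the world's x, y, z in m; "ax", "ay", "az": the turn, a rotation vector about the world's x, y, z in degrees; "claw": the opening in per cent of the stroke, from 0 (shut) to 100 (fully open). A call has 1 to 10 rows; each row is the pose to reach, as a shift and turn from the pose commanded when the call began; what a row does not reach only later rows make up. A row lasts 1/10 s, in which the tool goes at most 50 mm and 8.59 degrees, less where a joint would pass 70% of its speed; a pose out of reach is approached as far as the arm can. A call with a gripper value outside its range is refused whole. The fingers move at their own pace and stop on an object; the grip force is fixed at half the most. Time passes only in rows, so rows that repeat a pose let the fingers close. It gives the time, the measured TCP pose, the force and the opening at its end, in the units of the state.
- get_state(): the state, without advancing time (a new reading comes with each control period).
- viewer.snapshot(name): name is "side" or "top"; returns the picture (420x560x3 uint8, red, green, blue); there is no depth.
- viewer.camera_info(name): a dict with "fx", "fy", "cx", "cy" (pixels), "R" (3x3) and "t" (3): a world point X has camera coordinates R X + t. Camera axes: x right, y down, z forward; pixel columns grow to the right and rows downward; lengths in m; the calibration is good to about 2 mm. A picture is of the moment at which its call begins. camera_info takes no time and is no camera call.
- hand_in(): hands the job in, once; it reports no verdict.
The state is a dict: "clock": time; "qpos": joint angles; "joint_vel": joint speeds; "effort": joint torques, N m; "eef_pos": TCP position; "orientation": TCP orientation; "ft_force": force on the tool from outside, world axes, zero at the start; "moment": the same for the moment, N m; "finger_gap": finger opening in m.
Only numpy, scipy, OpenCV 4.12 (cv2) and the standard library are available. Lean on these libraries where they do the work, as an engineer would, in place of code of your own. Each camera call takes 0.05 s, during which the arm holds its last target.

TASK

Get the triple-beam balance ready for weighing out 400 g. With light fingertip pushes, slide the large poise along the middle beam until it drops into the 400 g notch (the notches go from 0 by the pan to 500 g, so it is the last but one from the free end), and slide the small rider on the front beam back against its zero stop. Only push them: do not lift the poise off the beam or force anything, leave the rear poise at zero, and do not disturb the glassware, bottle and calculator around it.

Things in the scene. Friction and masses are not known exactly. Their poses are not given: they have to be found in the camera images.
- balance: Triple-beam laboratory balance, dark grey cast base 150 x 430 mm fixed to the desk. Origin: centre of the underside; x to the rear (away from the robot), y towards the pan, z up. Middle bar at x = 0, front bar (robot's side) at x = -36 mm, rear bar at x = +36 mm. An index post 95 mm high, 12 mm thick, 50 mm wide stands at y = -204 mm.
- beam: White frame of the three bars, notches dark. Origin on its pivot (balance x 0, y +55, z 75 mm); bars run along -y to 0.22 m, tops 3 mm over the origin; middle bar 8 mm wide, others 5 mm, all 15 mm high. It tips about its pivot by 0.035 rad at most (x axis) and rests with the free end down, so the bars fall about 6 mm up to the 400 g notch.
- pan: Round steel weighing pan, diameter 150 mm, empty, its rim 25 mm over the origin, i.e. about 100 mm over the desk; its edge is 30 mm from the large poise's zero notch. It goes up and down a few mm with the beam.
- large_poise (a joint): Place of the large poise along the middle bar, m from its zero notch, growing away from the pan (balance's -y), 0 to 0.166. Six notches 0.032 apart: 0 = 0 g, 0.032 = 100 g ... 0.128 = 400 g, 0.160 = 500 g. V notches 11.5 mm wide; within 4 mm of the centre it falls in and centres itself. Sliding on the flat: under 1 N; climbing out of a notch: 3 to 7 N; force dips as it drops.
- poise_seat (a joint): Height of the large poise over the bar, m: 0 = riding on the flat top between notches, about -0.0034 = dropped fully into a notch, above 0 = lifted off the bar.
- poise_mid (a point): Centre of the upper block of the large poise: a bright steel saddle weighing about 220 g whose block is 26 mm across the beam, 30 mm along it and 22.5 mm high (so its top is 11 mm over this point and the bar's top 21 mm below it when riding on the flat). A fine dark line across its top marks its middle.
- notch_400 (a point): The middle of the 400 g notch of the middle bar, at the height of the bar's top.
- rider (a joint): Position of the small rider along the plain front bar, m from its zero stop, growing away from the pan; 0 = at the zero stop. Slides smoothly with about 0.3 N and stays where it is left.
- rider_mid (a point): Centre of the small rider's block, a steel block 14 x 14 mm and 18 mm high on the front bar (top 9 mm over this point, the bar's top 11 mm under it).
- rear_poise (a joint): Position of the middle-sized rear poise (block 18 mm across, 20 mm along, 18 mm high) along the rear bar, m from zero; it is at 0 and is to stay there.
- rear_mid (a point): Centre of the rear poise's block (top 9 mm over this point).
- milk_bottle: White closed plastic bottle, 62 mm diameter, 150 mm high; origin at the centre of its base. Leave alone.
- flask: Conical glass flask, 72 mm diameter, 100 mm high; origin at the centre of its base. Leave alone.
- beaker: Glass beaker, 68 mm diameter, 92 mm high; origin at the centre of its base. Leave alone.
- calculator: Black desk calculator 150 x 110 mm, 23 mm high; origin at the centre of its underside. Leave alone.

How it is judged:
At the end, for the whole second after the job is handed in: The large poise sits in the 400 g notch (128 mm from zero, within 3.5 mm, and dropped at least 2.2 mm below the bar's flat top), the rider is within 3 mm of its zero stop, the rear poise within 4 mm of zero, and all is at rest (value of joint large_poise between 0.1245 and 0.1315 m and value of joint poise_seat below -0.0022 m and value of joint rider below 0.003 m and value of joint rear_poise below 0.004 m and velocity of joint large_poise between -0.01 and 0.01 m/s); the robot touches nothing.
It fails at once if the large poise is lifted off the beam (value of joint poise_seat above 0.004 m).
It fails at once if the rear poise is pushed off its zero (value of joint rear_poise above 0.006 m).
It fails at once if the balance's beam, poises or rider are pushed with more than 30 N (contact force between the arm and beam above 30 N).
It fails at once if the pan is pressed with more than 10 N (contact force between the arm and pan above 10 N).
It fails at once if a bystander is pushed away or tipped (distance of any of milk_bottle, flask, beaker, calculator from where it was at the start of the episode above 0.02 m or angle between any of milk_bottle, flask, beaker's own z axis and vertical above 0.4 rad).
It also fails if it takes over 45 s, if anything falls off the work surface, if the arm or the gripper's body presses on something with over 40 N, if the wrist force passes 120 N, or if a joint passes its speed limit or range.

## Working session

There is one attempt and no reset: what is moved stays moved. The work goes in short steps, Python scripts to look and compute and a shell command to move; the robot and the scene stay as the last step left them, time stands still between calls to the robot, and variables do not carry over. Pictures are saved under pics/ and viewed, and the job is handed in when it is done.

```bash
ls; mkdir -p pics
python3 - <<'E'
from cell import get_state, viewer
import cv2
print(get_state())
for n in("side","top"):
    im=viewer.snapshot(n); cv2.imwrite(f"pics/{n}0.png",im[:,:,::-1]); print(n,viewer.camera_info(n))
E
```

```text
pics
{'clock': 0.0, 'qpos': array([-1.30718745,  0.5371674 , -0.0044582 ,  1.53891163,  0.00263457,
        1.06731522, -0.07119589]), 'joint_vel': array([-0.000448  , -0.00227209,  0.0003098 ,  0.00042095, -0.00230522,
       -0.00176801, -0.00017198]), 'effort': array([-8.86006019e-04, -5.83395338e+01,  1.04810882e+00, -2.59110671e+01,
        1.22830251e-02,  9.36846976e-03,  5.83256656e-05]), 'eef_pos': array([0.21031424, 0.61433769, 0.23039712]), 'orientation': array([-5.15524006e-01, -3.09885898e+00,  2.81187307e-03]), 'ft_force': array([ 0.13696937,  0.81865152, -0.39509189]), 'moment': array([-0.05975701, -0.03139202, -0.01123986]), 'finger_gap': 0.08526945982552776}
side {'fx': 484.99399074214705, 'fy': 484.99399074214705, 'cx': 277.1853086338626, 'cy': 210.49310746042497, 'R': array([[ 0.96016929, -0.27892878,  0.01654286],
       [-0.16750296, -0.62196919, -0.76491639],
       [ 0.22364635,  0.73167825, -0.64391711]]), 't': array([-0.52843142,  0.21337871,  0.84961255])}
top {'fx': 546.530386729056, 'fy': 546.530386729056, 'cx': 275.2893084827443, 'cy': 209.04827939806935, 'R': array([[-0.02745939, -0.99959162, -0.00791001],
       [-0.99306535,  0.0281833 , -0.11413549],
       [ 0.11431181,  0.00472107, -0.9934337 ]]), 't': array([0.10042943, 0.59692989, 1.25533163])}
```

View pics/side0.png

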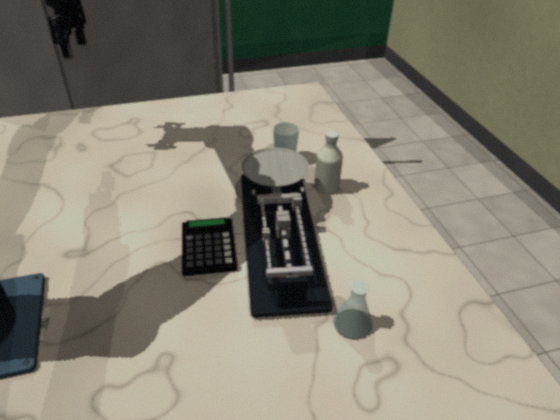

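View pics/top0.png

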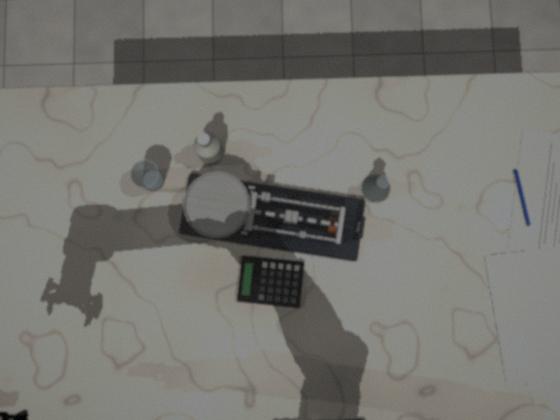

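The side view shows the balance around (280,240) and the flask at (355,310). In the top view the balance runs from (180,205) to (360,225), with the pan on the left at +y. I'll enlarge that area.

Run:
```python
import cv2
a=cv2.imread("pics/top0.png")[165:270,170:375]; cv2.imwrite("pics/top0c.png",cv2.convertScaleAbs(cv2.resize(a,None,fx=3.9,fy=3.9,interpolation=cv2.INTER_CUBIC),alpha=1.3))
a=cv2.imread("pics/side0.png")[140:340,220:400]; cv2.imwrite("pics/side0c.png",cv2.convertScaleAbs(cv2.resize(a,None,fx=3,fy=3,interpolation=cv2.INTER_CUBIC),alpha=1.3))
```

```text
(no output)
```

View pics/top0c.png

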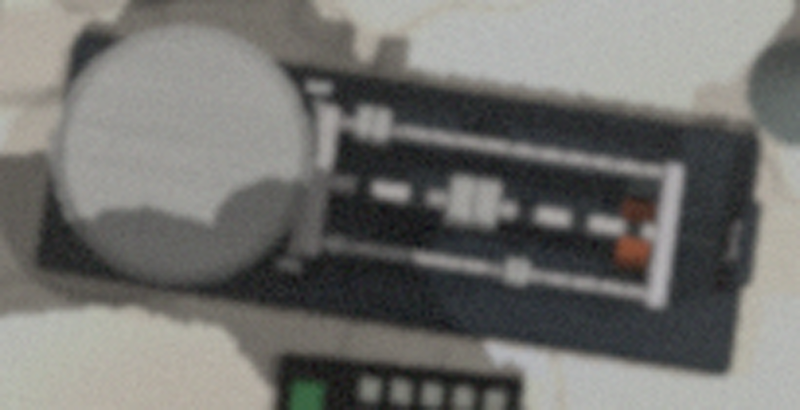

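View pics/side0c.png

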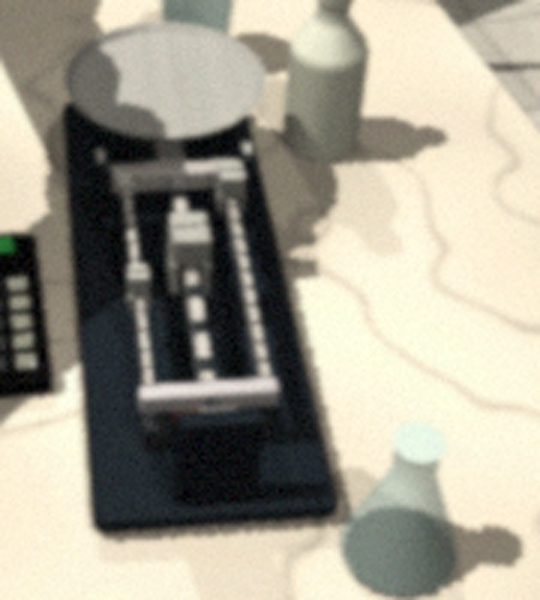

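Enlarged, the poise sits in its notch at about (291,217). The rider is at about (302.5,234) and the rear poise at about (266,197), near zero. Next I'll turn these pixels into metric positions and cross-check them with the side view.

```bash
cat > h.py <<'E'
import numpy as np
from cell import viewer,get_state
def ray(n,u,v):
    c=viewer.camera_info(n);R,t=c['R'],c['t']
    d=R.T@np.array([(u-c['cx'])/c['fx'],(v-c['cy'])/c['fy'],1]);return -R.T@t,d
def onz(n,u,v,z):
    o,d=ray(n,u,v);return o+d*(z-o[2])/d[2]
def proj(n,X):
    c=viewer.camera_info(n);p=c['R']@np.asarray(X)+c['t'];return np.array([c['fx']*p[0]/p[2]+c['cx'],c['fy']*p[1]/p[2]+c['cy']])
def tc(u,v):return 170+u/3.9-.4,165+v/3.9-.4
def sc(u,v):return 220+u/3-.33,140+v/3-.33
E
python3 - <<'E'
from h import *
np.set_printoptions(precision=4,suppress=True)
T=lambda u,v,z:onz('top',*tc(u,v),z)
# base corners (base top height unknown ~.02)
for p in [(85,30),(760,128),(728,372),(38,265)]: print('base',T(*p,.02))
print('endbar',T(672,165,.071),T(655,303,.071))
fr=[T(330,243,.075),T(645,293,.071)]; re=[T(400,132,.075),T(655,170,.071)]
for a,b in(fr,re): print('bar',a,b,np.degrees(np.arctan2(*(a-b)[:2])))
print('mid notches',[T(u,v,z)[:2] for u,v,z in[(417,195,.075),(526,210,.071),(580,220,.069)]])
P=T(473,202,.075+.003-.035*.107+.032-.0034);print('poise top',P)
R=T(518,262,.075+.003-.035*.13+.02);print('rider top',R)
Q=T(374,118,.075+.003-.035*.05+.02);print('rear top',Q)
for X in(P,R,Q):print((proj('side',X)-[220,140])*3)
E
```

```text
base [0.696  0.2833 0.02  ]
base [ 0.6231 -0.13    0.02  ]
base [ 0.4749 -0.1038  0.02  ]
base [0.5514 0.3135 0.02  ]
endbar [ 0.5959 -0.0692  0.071 ] [ 0.5152 -0.0559  0.071 ]
bar [0.5553 0.1326 0.075 ] [ 0.5212 -0.0504  0.071 ] 10.55424275337075
bar [0.6195 0.09   0.075 ] [ 0.5932 -0.0591  0.071 ] 9.982927666694149
mid notches [array([0.582 , 0.0811]), array([0.5718, 0.0174]), array([ 0.5652, -0.0142])]
poise top [0.5742 0.0491 0.1029]
rider top [0.5398 0.0241 0.0935]
rear top [0.6252 0.1046 0.0962]
[188.2551 223.7544]
[147.496  268.7122]
[235.7414 167.9553]
```

```bash
python3 -m crank '[{"x":0.04,"y":-0.05,"az":-8,"claw":0},{"x":0.08,"y":-0.1,"az":-16,"claw":0},{"x":0.12,"y":-0.15,"az":-24,"claw":0},{"x":0.15,"y":-0.19,"az":-32,"claw":0},{"x":0.18,"y":-0.23,"az":-40,"claw":0},{"x":0.21,"y":-0.27,"az":-48,"claw":0},{"x":0.24,"y":-0.31,"az":-56,"claw":0},{"x":0.27,"y":-0.35,"az":-64,"claw":0},{"x":0.3,"y":-0.39,"az":-72,"claw":0},{"x":0.33,"y":-0.43,"az":-80,"claw":0}]'
python3 - <<'E'
from h import *
from scipy.spatial.transform import Rotation as R
s=get_state();print(s['clock'],s['eef_pos'],R.from_rotvec(s['orientation']).as_matrix(),s['qpos'],s['finger_gap'])
E
```

```text
0.1 [0.21030771 0.61443638 0.23049399] [[-9.46154966e-01  3.23713774e-01 -4.16421111e-04]
 [ 3.23714025e-01  9.46153723e-01 -1.53684018e-03]
 [-1.03497950e-04 -1.58889032e-03 -9.99998732e-01]] [-1.30720725  0.53711619 -0.00447503  1.53874783  0.00260522  1.06732671
 -0.07116873] 0.08547685228129101invalid input at $[0]: expected keys x, y, z, ax, ay, az, claw
```

```bash
python3 -m crank '[{"x":0.04,"y":-0.05,"z":0,"ax":0,"ay":0,"az":-8,"claw":0},{"x":0.08,"y":-0.1,"z":0,"ax":0,"ay":0,"az":-16,"claw":0},{"x":0.12,"y":-0.15,"z":0,"ax":0,"ay":0,"az":-24,"claw":0},{"x":0.15,"y":-0.19,"z":0,"ax":0,"ay":0,"az":-32,"claw":0},{"x":0.18,"y":-0.23,"z":0,"ax":0,"ay":0,"az":-40,"claw":0},{"x":0.21,"y":-0.27,"z":0,"ax":0,"ay":0,"az":-48,"claw":0},{"x":0.24,"y":-0.31,"z":0,"ax":0,"ay":0,"az":-56,"claw":0},{"x":0.27,"y":-0.35,"z":0,"ax":0,"ay":0,"az":-64,"claw":0},{"x":0.3,"y":-0.39,"z":0,"ax":0,"ay":0,"az":-72,"claw":0},{"x":0.33,"y":-0.43,"z":0,"ax":0,"ay":0,"az":-80,"claw":0}]'
python3 - <<'E'
from h import *
from scipy.spatial.transform import Rotation as R
s=get_state();print(s['clock'],s['eef_pos'],R.from_rotvec(s['orientation']).as_matrix(),s['qpos'],s['finger_gap'])
E
```

```text
clock: 1.1
eef_pos: [0.5159, 0.2169, 0.2312]
orientation: [-2.392, -2.036, 0.0]
ft_force: [0.4, 1.6, -0.4]
finger_gap: 0.0
1.1 [0.51594031 0.21687431 0.23124118] [[ 1.60042487e-01  9.87110109e-01 -1.89386664e-04]
 [ 9.87110123e-01 -1.60042467e-01  1.14427627e-04]
 [ 8.26427580e-05 -2.05258775e-04 -9.99999976e-01]] [-0.80730912  0.40295427  0.42681743  1.80204971 -0.19713932  0.97861246
 -0.46076938] 8.689545916618813e-06
```

```bash
python3 -m crank '[{"x":0.02,"y":-0.045,"z":0,"ax":0,"ay":0,"az":-1,"claw":0},{"x":0.041,"y":-0.095,"z":0,"ax":0,"ay":0,"az":-1.2,"claw":0},{"x":0.041,"y":-0.095,"z":-0.03,"ax":0,"ay":0,"az":-1.2,"claw":0},{"x":0.041,"y":-0.095,"z":-0.06,"ax":0,"ay":0,"az":-1.2,"claw":0},{"x":0.041,"y":-0.095,"z":-0.08,"ax":0,"ay":0,"az":-1.2,"claw":0},{"x":0.041,"y":-0.095,"z":-0.08,"ax":0,"ay":0,"az":-1.2,"claw":0}]'
cat > shot.py <<'E'
from h import *
import cv2,sys
from scipy.spatial.transform import Rotation as R
k=sys.argv[1]
for n,(a,b,c,d),f in(("top",(165,270,170,375),3.9),("side",(140,340,220,400),3)):
    im=viewer.snapshot(n)[:,:,::-1].copy(); cv2.imwrite(f"pics/{n}{k}.png",im)
    cv2.imwrite(f"pics/{n}{k}c.png",cv2.convertScaleAbs(cv2.resize(im[a:b,c:d],None,fx=f,fy=f,interpolation=cv2.INTER_CUBIC),alpha=1.3))
s=get_state();m=R.from_rotvec(s['orientation']).as_matrix()
print(s['clock'],s['eef_pos'],np.degrees(np.arctan2(m[1,1],m[0,1])),s['ft_force'],m[2,2])
E
python3 shot.py 1
```

```text
clock: 1.7
eef_pos: [0.5538, 0.1231, 0.1484]
orientation: [-2.407, -2.016, 0.009]
ft_force: [-0.0, -0.5, -0.5]
finger_gap: -0.0
1.8 [0.55624084 0.12355412 0.15148497] -10.093231781149012 [ 1.02884786 -0.1938663   0.89767696] -0.9999998342819038
```

View pics/top1c.png

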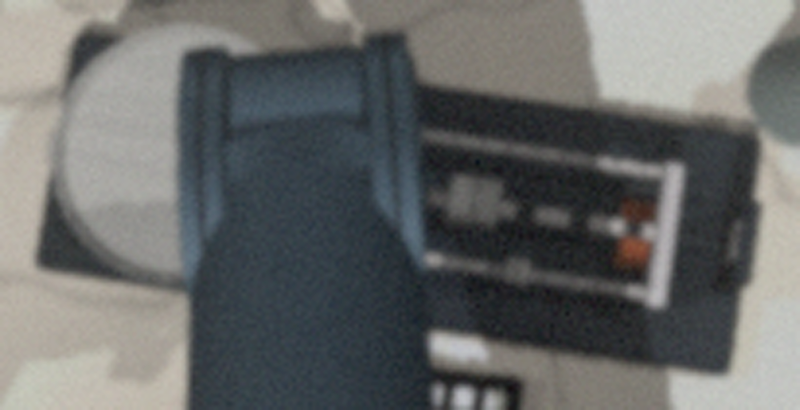

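View pics/side1c.png

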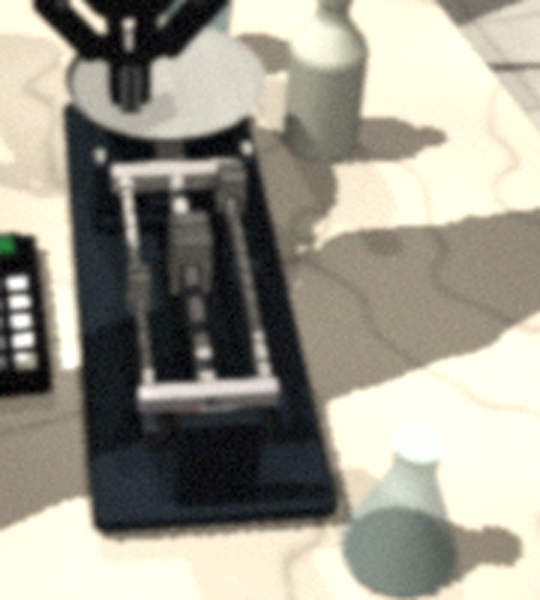

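Side view: the closed fingertip is at crop (130,105), still over the pan and short of the goal because the step was speed-limited. The poise and rider have not moved. I'll shift across and settle before descending.

```bash
python3 -m crank '[{"x":0.012,"y":-0.017,"z":0,"ax":0,"ay":0,"az":0,"claw":0},{"x":0.025,"y":-0.034,"z":0,"ax":0,"ay":0,"az":0,"claw":0},{"x":0.025,"y":-0.034,"z":0,"ax":0,"ay":0,"az":0,"claw":0},{"x":0.025,"y":-0.034,"z":-0.02,"ax":0,"ay":0,"az":0,"claw":0},{"x":0.025,"y":-0.034,"z":-0.035,"ax":0,"ay":0,"az":0,"claw":0},{"x":0.025,"y":-0.034,"z":-0.035,"ax":0,"ay":0,"az":0,"claw":0}]'; python3 shot.py 2;python3 - <<'E'
from h import *
print((proj('side',get_state()['eef_pos'])-[220,140])*3)
E
```

```text
clock: 2.4
eef_pos: [0.5797, 0.0903, 0.1148]
orientation: [-2.406, -2.017, 0.004]
ft_force: [-0.2, 0.7, -0.5]
finger_gap: 0.0001
2.5 [0.58113141 0.09004512 0.11653568] -10.0630939586874 [0.49708466 1.11761992 0.99049594] -0.9999999582735896
[181.09877196 167.83720366]
```

View pics/side2c.png

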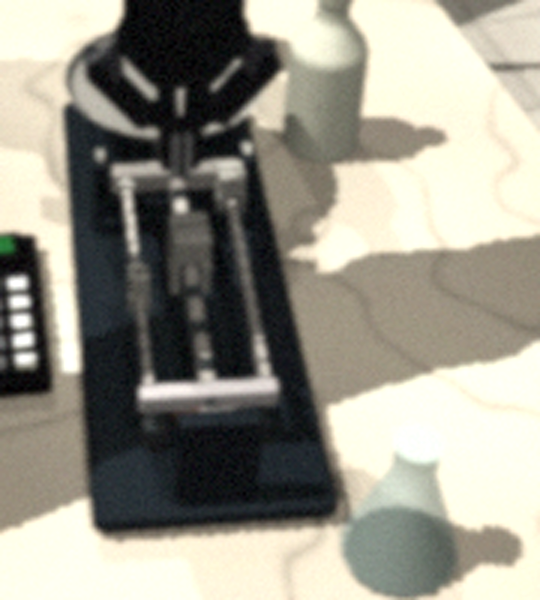

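The fingertip is at crop (180,170), on the middle bar behind the poise, and the projection agrees. Next I descend to mid-block height.

```bash
python3 -m crank '[{"x":0,"y":0,"z":-0.01,"ax":0,"ay":0,"az":0,"claw":0},{"x":0,"y":0,"z":-0.02,"ax":0,"ay":0,"az":0,"claw":0},{"x":0,"y":0,"z":-0.028,"ax":0,"ay":0,"az":0,"claw":0},{"x":0,"y":0,"z":-0.028,"ax":0,"ay":0,"az":0,"claw":0},{"x":0,"y":0,"z":-0.028,"ax":0,"ay":0,"az":0,"claw":0}]'; python3 shot.py 3
```

```text
clock: 3.0
eef_pos: [0.5811, 0.0895, 0.088]
orientation: [-2.408, -2.017, 0.001]
ft_force: [-0.5, -0.4, -0.8]
finger_gap: 0.0002
3.1 [0.58151242 0.08955442 0.08853874] -10.101215046913953 [-0.50418271 -0.04950801 -0.14986289] -0.9999998941424773
```

View pics/side3c.png

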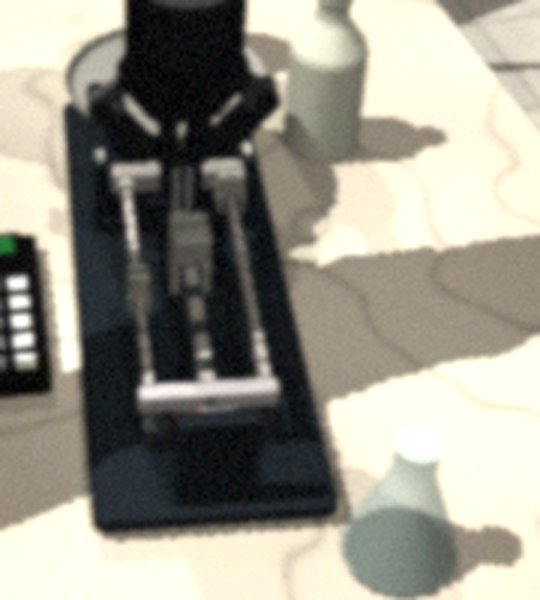

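The fingers are on the middle bar, just behind the poise and with no contact. I'll approach and start the push in small steps.

```bash
python3 -m crank '[{"x":-0.0007,"y":-0.0039,"z":0,"ax":0,"ay":0,"az":0,"claw":0},{"x":-0.0014,"y":-0.0079,"z":0,"ax":0,"ay":0,"az":0,"claw":0},{"x":-0.0021,"y":-0.0118,"z":0,"ax":0,"ay":0,"az":0,"claw":0},{"x":-0.0025,"y":-0.0138,"z":0,"ax":0,"ay":0,"az":0,"claw":0},{"x":-0.0025,"y":-0.0138,"z":0,"ax":0,"ay":0,"az":0,"claw":0}]'
python3 -m crank '[{"x":-0.0002,"y":-0.001,"z":0,"ax":0,"ay":0,"az":0,"claw":0},{"x":-0.0003,"y":-0.002,"z":0,"ax":0,"ay":0,"az":0,"claw":0}]'
```

```text
clock: 3.6
eef_pos: [0.5788, 0.0756, 0.0885]
orientation: [2.409, 2.017, 0.001]
ft_force: [1.1, -0.3, 0.9]
finger_gap: 0.0003
clock: 3.8
eef_pos: [0.5786, 0.0749, 0.0884]
orientation: [-2.407, -2.018, -0.002]
ft_force: [-0.6, 4.3, 2.1]
finger_gap: -0.0001
```

```bash
python3 -m crank '[{"x":-0.0002,"y":-0.001,"z":0,"ax":0,"ay":0,"az":0,"claw":0},{"x":-0.0003,"y":-0.002,"z":0,"ax":0,"ay":0,"az":0,"claw":0}]'
```

```text
clock: 4.0
eef_pos: [0.5786, 0.0741, 0.0888]
orientation: [-2.406, -2.018, -0.004]
ft_force: [-0.3, 6.6, 5.0]
finger_gap: -0.0001
```

```bash
python3 -m crank '[{"x":-0.0002,"y":-0.001,"z":0,"ax":0,"ay":0,"az":0,"claw":0},{"x":-0.0003,"y":-0.002,"z":0,"ax":0,"ay":0,"az":0,"claw":0}]'
```

```text
clock: 4.2
eef_pos: [0.5786, 0.0729, 0.089]
orientation: [-2.405, -2.019, -0.005]
ft_force: [-0.5, 8.3, 5.3]
finger_gap: 0.0003
```

```bash
python3 -m crank '[{"x":-0.0002,"y":-0.001,"z":0,"ax":0,"ay":0,"az":0,"claw":0},{"x":-0.0003,"y":-0.002,"z":0,"ax":0,"ay":0,"az":0,"claw":0}]'
```

```text
clock: 4.4
eef_pos: [0.5778, 0.0684, 0.0886]
orientation: [2.407, 2.019, 0.001]
ft_force: [-0.3, -0.3, 0.1]
finger_gap: 0.0
```

```bash
python3 -m crank '[{"x":-0.0002,"y":-0.001,"z":0,"ax":0,"ay":0,"az":0,"claw":0},{"x":-0.0003,"y":-0.002,"z":0,"ax":0,"ay":0,"az":0,"claw":0}]'
```

```text
clock: 4.6
eef_pos: [0.577, 0.0648, 0.0881]
orientation: [2.409, 2.016, -0.002]
ft_force: [0.3, 0.8, -0.0]
finger_gap: 0.0002
```

```bash
python3 -m crank '[{"x":-0.0002,"y":-0.001,"z":0,"ax":0,"ay":0,"az":0,"claw":0},{"x":-0.0003,"y":-0.002,"z":0,"ax":0,"ay":0,"az":0,"claw":0}]'
```

```text
clock: 4.8
eef_pos: [0.5767, 0.0634, 0.0881]
orientation: [-2.409, -2.017, 0.001]
ft_force: [-0.2, -0.1, -0.2]
finger_gap: -0.0002
```

```bash
python3 shot.py 4
```

```text
4.9 [0.57675177 0.06328445 0.08816171] -10.121963527458602 [-0.79341819 -0.41160413  0.06580162] -0.999999809299199
```

View pics/side4c.png

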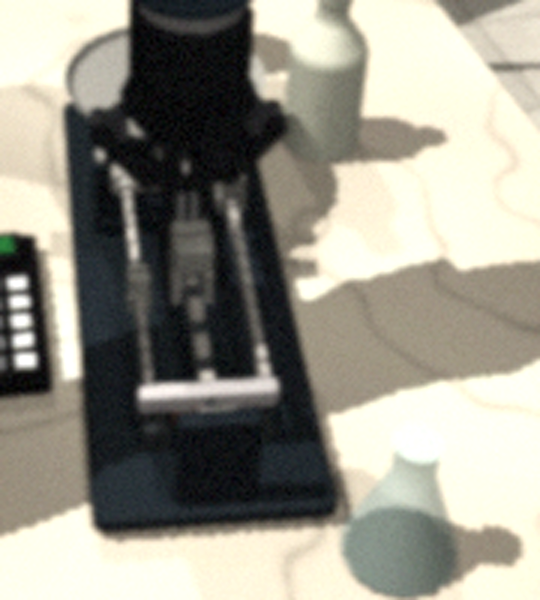

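View pics/top4c.png

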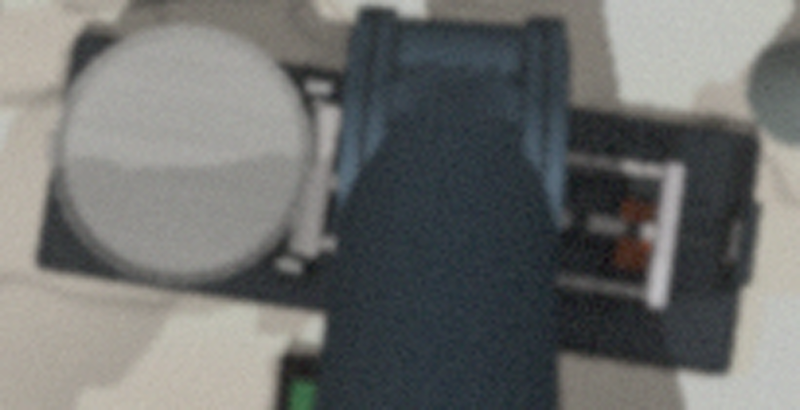

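The side view shows the poise out of the 200 g notch and about 11 mm along, with the finger right behind it. I'll continue towards the 300 g notch.

```bash
python3 -m crank '[{"x":-0.0003,"y":-0.0015,"z":0,"ax":0,"ay":0,"az":0,"claw":0},{"x":-0.0005,"y":-0.003,"z":0,"ax":0,"ay":0,"az":0,"claw":0},{"x":-0.0008,"y":-0.0045,"z":0,"ax":0,"ay":0,"az":0,"claw":0},{"x":-0.0011,"y":-0.006,"z":0,"ax":0,"ay":0,"az":0,"claw":0},{"x":-0.0014,"y":-0.0075,"z":0,"ax":0,"ay":0,"az":0,"claw":0},{"x":-0.0016,"y":-0.009,"z":0,"ax":0,"ay":0,"az":0,"claw":0},{"x":-0.0019,"y":-0.0105,"z":0,"ax":0,"ay":0,"az":0,"claw":0},{"x":-0.0022,"y":-0.012,"z":0,"ax":0,"ay":0,"az":0,"claw":0},{"x":-0.0025,"y":-0.0135,"z":0,"ax":0,"ay":0,"az":0,"claw":0}]'
```

```text
clock: 5.8
eef_pos: [0.5744, 0.0502, 0.0883]
orientation: [2.408, 2.017, -0.0]
ft_force: [-0.7, 0.3, -1.1]
finger_gap: 0.0002
```

```bash
python3 -m crank '[{"x":-0.0002,"y":-0.001,"z":0,"ax":0,"ay":0,"az":0,"claw":0},{"x":-0.0003,"y":-0.002,"z":0,"ax":0,"ay":0,"az":0,"claw":0},{"x":-0.0005,"y":-0.003,"z":0,"ax":0,"ay":0,"az":0,"claw":0}]'
```

```text
clock: 6.1
eef_pos: [0.574, 0.0471, 0.0883]
orientation: [2.408, 2.017, -0.0]
ft_force: [0.1, -0.1, 0.6]
finger_gap: 0.0001
```

```bash
python3 -m crank '[{"x":-0.0002,"y":-0.001,"z":0,"ax":0,"ay":0,"az":0,"claw":0},{"x":-0.0003,"y":-0.002,"z":0,"ax":0,"ay":0,"az":0,"claw":0},{"x":-0.0005,"y":-0.003,"z":0,"ax":0,"ay":0,"az":0,"claw":0}]'
```

```text
clock: 6.4
eef_pos: [0.5734, 0.0442, 0.0883]
orientation: [2.408, 2.017, -0.0]
ft_force: [-0.3, 0.7, -0.1]
finger_gap: 0.0001
```

```bash
python3 -m crank '[{"x":-0.0002,"y":-0.001,"z":0,"ax":0,"ay":0,"az":0,"claw":0},{"x":-0.0003,"y":-0.002,"z":0,"ax":0,"ay":0,"az":0,"claw":0}]'
```

```text
clock: 6.6
eef_pos: [0.5733, 0.0433, 0.0884]
orientation: [-2.407, -2.018, -0.001]
ft_force: [0.4, 3.6, 0.6]
finger_gap: -0.0003
```

The force builds at TCP y=0.0433, which is 31.5 mm past the first contact, so the poise is in the 300 g notch. Now I climb out of it.

```bash
python3 -m crank '[{"x":-0.0002,"y":-0.001,"z":0,"ax":0,"ay":0,"az":0,"claw":0},{"x":-0.0003,"y":-0.002,"z":0,"ax":0,"ay":0,"az":0,"claw":0}]'
```

```text
clock: 6.8
eef_pos: [0.5732, 0.0424, 0.0887]
orientation: [-2.406, -2.018, -0.003]
ft_force: [0.6, 7.4, 4.4]
finger_gap: 0.0006
```

```bash
python3 -m crank '[{"x":-0.0002,"y":-0.001,"z":0,"ax":0,"ay":0,"az":0,"claw":0},{"x":-0.0003,"y":-0.002,"z":0,"ax":0,"ay":0,"az":0,"claw":0}]'
```

```text
clock: 7.0
eef_pos: [0.5733, 0.0413, 0.0889]
orientation: [-2.405, -2.019, -0.005]
ft_force: [-0.2, 8.2, 4.7]
finger_gap: 0.0002
```

```bash
python3 -m crank '[{"x":-0.0002,"y":-0.001,"z":0,"ax":0,"ay":0,"az":0,"claw":0},{"x":-0.0003,"y":-0.002,"z":0,"ax":0,"ay":0,"az":0,"claw":0}]'
```

```text
clock: 7.2
eef_pos: [0.5726, 0.0367, 0.0885]
orientation: [2.407, 2.018, 0.001]
ft_force: [0.8, 0.6, 0.8]
finger_gap: -0.0003
```

```bash
python3 -m crank '[{"x":-0.0002,"y":-0.001,"z":0,"ax":0,"ay":0,"az":0,"claw":0},{"x":-0.0003,"y":-0.002,"z":0,"ax":0,"ay":0,"az":0,"claw":0}]'
```

```text
clock: 7.4
eef_pos: [0.5717, 0.0334, 0.0881]
orientation: [2.409, 2.016, -0.001]
ft_force: [0.3, 0.1, 0.5]
finger_gap: -0.0002
```

```bash
python3 -m crank '[{"x":-0.0003,"y":-0.0015,"z":0,"ax":0,"ay":0,"az":0,"claw":0},{"x":-0.0005,"y":-0.003,"z":0,"ax":0,"ay":0,"az":0,"claw":0},{"x":-0.0008,"y":-0.0045,"z":0,"ax":0,"ay":0,"az":0,"claw":0},{"x":-0.0011,"y":-0.006,"z":0,"ax":0,"ay":0,"az":0,"claw":0},{"x":-0.0014,"y":-0.0075,"z":0,"ax":0,"ay":0,"az":0,"claw":0},{"x":-0.0016,"y":-0.009,"z":0,"ax":0,"ay":0,"az":0,"claw":0},{"x":-0.0019,"y":-0.0105,"z":0,"ax":0,"ay":0,"az":0,"claw":0},{"x":-0.0022,"y":-0.012,"z":0,"ax":0,"ay":0,"az":0,"claw":0},{"x":-0.0025,"y":-0.0135,"z":0,"ax":0,"ay":0,"az":0,"claw":0}]'
```

```text
clock: 8.3
eef_pos: [0.5695, 0.0207, 0.0883]
orientation: [2.408, 2.017, 0.0]
ft_force: [0.1, -0.0, -1.2]
finger_gap: -0.0001
```

```bash
python3 -m crank '[{"x":-0.0002,"y":-0.001,"z":0,"ax":0,"ay":0,"az":0,"claw":0},{"x":-0.0003,"y":-0.002,"z":0,"ax":0,"ay":0,"az":0,"claw":0},{"x":-0.0003,"y":-0.002,"z":0,"ax":0,"ay":0,"az":0,"claw":0}]'
```

```text
clock: 8.6
eef_pos: [0.5691, 0.0186, 0.0883]
orientation: [2.408, 2.017, -0.0]
ft_force: [0.1, -0.3, 0.3]
finger_gap: 0.0
```

```bash
python3 -m crank '[{"x":-0.0002,"y":-0.001,"z":0,"ax":0,"ay":0,"az":0,"claw":0},{"x":-0.0003,"y":-0.002,"z":0,"ax":0,"ay":0,"az":0,"claw":0},{"x":-0.0003,"y":-0.002,"z":0,"ax":0,"ay":0,"az":0,"claw":0}]'; python3 shot.py 5
```

```text
clock: 8.9
eef_pos: [0.5688, 0.0165, 0.0883]
orientation: [2.408, 2.017, -0.0]
ft_force: [0.1, -0.2, 0.5]
finger_gap: 0.0003
9.0 [0.5688245  0.01672186 0.08827911] -10.101392439590139 [-0.17313589  0.49543118  0.15038984] -0.9999999925178195
```

```bash
python3 -m crank '[{"x":-0.0002,"y":-0.001,"z":0,"ax":0,"ay":0,"az":0,"claw":0},{"x":-0.0003,"y":-0.002,"z":0,"ax":0,"ay":0,"az":0,"claw":0},{"x":-0.0003,"y":-0.002,"z":0,"ax":0,"ay":0,"az":0,"claw":0}]'
```

```text
clock: 9.3
eef_pos: [0.5685, 0.0145, 0.0883]
orientation: [2.408, 2.017, -0.0]
ft_force: [-0.2, 0.0, 0.0]
finger_gap: -0.0001
```

```bash
python3 -m crank '[{"x":-0.0002,"y":-0.001,"z":0,"ax":0,"ay":0,"az":0,"claw":0},{"x":-0.0003,"y":-0.0015,"z":0,"ax":0,"ay":0,"az":0,"claw":0},{"x":-0.0003,"y":-0.0015,"z":0,"ax":0,"ay":0,"az":0,"claw":0}]'; python3 shot.py 6
```

```text
clock: 9.6
eef_pos: [0.5682, 0.0132, 0.0883]
orientation: [2.408, 2.017, -0.0]
ft_force: [-0.4, 0.2, 0.2]
finger_gap: 0.0004
9.7 [0.56828291 0.01328934 0.088317  ] -10.099523518342577 [0.19123874 0.17748475 0.04432256] -0.9999999961141988
```

View pics/side6c.png

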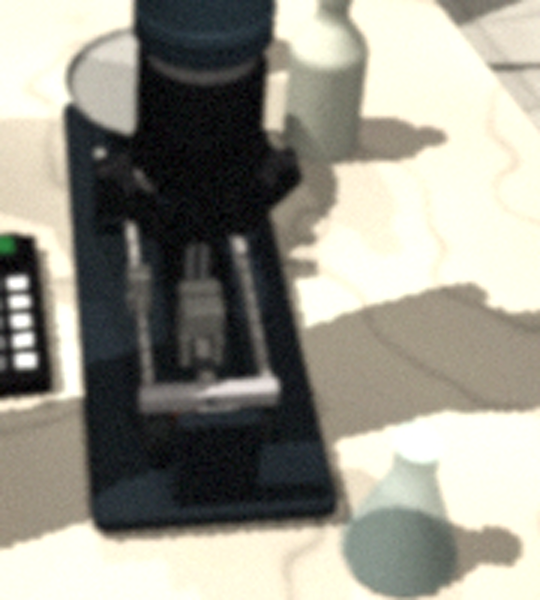

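In the side view the poise is now two notches further along, with its block front at crop y≈310. To confirm it is seated, I'll feel for the notch's resistance.

```bash
python3 -m crank '[{"x":-0.0002,"y":-0.001,"z":0,"ax":0,"ay":0,"az":0,"claw":0},{"x":-0.0002,"y":-0.001,"z":0,"ax":0,"ay":0,"az":0,"claw":0}]'
```

```text
clock: 9.9
eef_pos: [0.568, 0.0123, 0.0883]
orientation: [-2.408, -2.017, 0.0]
ft_force: [0.3, 0.1, -0.3]
finger_gap: 0.0002
```

```bash
python3 -m crank '[{"x":-0.0002,"y":-0.0008,"z":0,"ax":0,"ay":0,"az":0,"claw":0},{"x":-0.0002,"y":-0.0008,"z":0,"ax":0,"ay":0,"az":0,"claw":0}]'
```

```text
clock: 10.1
eef_pos: [0.568, 0.012, 0.0884]
orientation: [-2.408, -2.018, -0.001]
ft_force: [0.4, 1.3, 0.3]
finger_gap: -0.0001
```

Contact again at y=0.0120 (expected about 0.0118), with the notch resisting, so the poise is seated at 400 g. I'll back off, lift and relook.

```bash
python3 -m crank '[{"x":0.0014,"y":0.008,"z":0,"ax":0,"ay":0,"az":0,"claw":0},{"x":0.0025,"y":0.015,"z":0,"ax":0,"ay":0,"az":0,"claw":0},{"x":0.0025,"y":0.015,"z":0.02,"ax":0,"ay":0,"az":0,"claw":0},{"x":0.0025,"y":0.015,"z":0.05,"ax":0,"ay":0,"az":0,"claw":0},{"x":0.0025,"y":0.015,"z":0.07,"ax":0,"ay":0,"az":0,"claw":0}]'
python3 shot.py 7
python3 - <<'E'
from h import *
for X in([.5334,.0253,.0935],[.5629,-.0139,.101],[.56,-.029,.101],[.556,-.0450,.070]): print((proj('side',X)-[220,140])*3,(proj('top',X)-[170,165])*3.9)
E
```

```text
clock: 10.6
eef_pos: [0.5709, 0.0271, 0.1598]
orientation: [2.407, 2.018, 0.001]
ft_force: [1.0, -0.1, 0.0]
finger_gap: -0.0002
10.7 [0.57243364 0.02718222 0.16100642] -10.060142244584075 [-0.63773133  0.75379507  0.13197759] -0.9999869111189964
[137.36728073 269.19010724] [514.72171833 271.5559669 ]
[199.99274256 293.06088918] [582.06517018 217.26445805]
[202.70416191 310.30804639] [608.65598845 221.57141129]
[202.62587525 365.25230213] [631.7545906  232.41133753]
```

View pics/side7c.png

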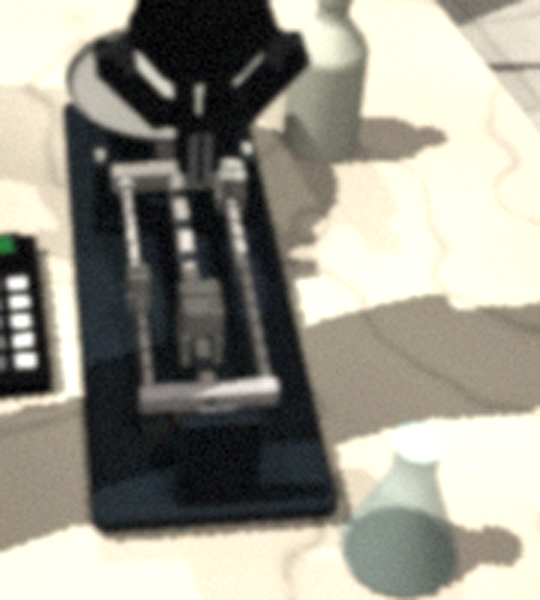

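View pics/top7c.png

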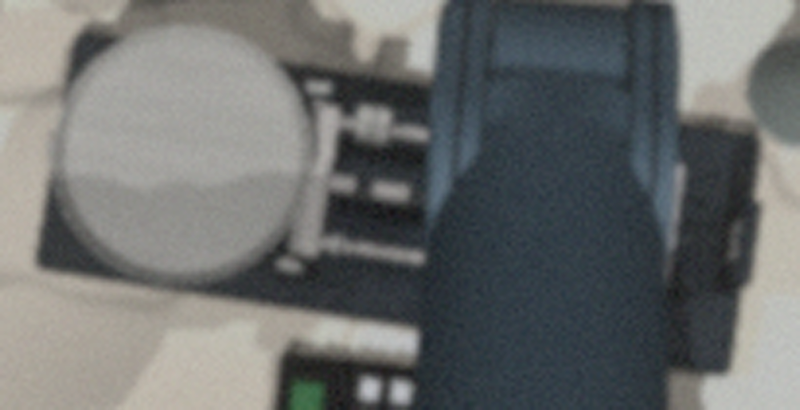

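The side view shows the poise block top centred at about (200,292), matching the computed 400 g position. The rider's top is at about (139,268), so its centre is near (0.5334, 0.0253), about 95 mm from zero. I'll move the finger to the rider's free-end side.

```bash
python3 -m crank '[{"x":-0.024,"y":-0.015,"z":0,"ax":0,"ay":0,"az":0,"claw":0},{"x":-0.047,"y":-0.029,"z":0,"ax":0,"ay":0,"az":0,"claw":0},{"x":-0.047,"y":-0.029,"z":0,"ax":0,"ay":0,"az":0,"claw":0},{"x":-0.047,"y":-0.029,"z":-0.02,"ax":0,"ay":0,"az":0,"claw":0},{"x":-0.047,"y":-0.029,"z":-0.045,"ax":0,"ay":0,"az":0,"claw":0},{"x":-0.047,"y":-0.029,"z":-0.045,"ax":0,"ay":0,"az":0,"claw":0}]'
python3 shot.py 8
```

```text
clock: 11.3
eef_pos: [0.5213, -0.0017, 0.1105]
orientation: [-2.405, -2.017, 0.007]
ft_force: [-1.3, -0.2, -0.1]
finger_gap: -0.0001
11.4 [ 0.52330194 -0.00217057  0.11304728] -10.072734076918797 [ 0.42962081 -0.47487373 -0.28224092] -0.9999992580697958
```

View pics/side8c.png

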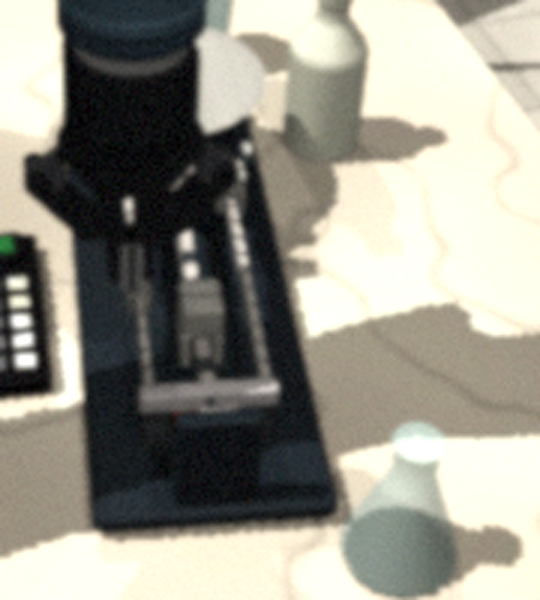

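The finger is in front of the rider at about crop (135,285) and clear of the poise. Next I descend.

```bash
python3 -m crank '[{"x":0.001,"y":0,"z":-0.01,"ax":0,"ay":0,"az":0,"claw":0},{"x":0.001,"y":0,"z":-0.02,"ax":0,"ay":0,"az":0,"claw":0},{"x":0.001,"y":0,"z":-0.028,"ax":0,"ay":0,"az":0,"claw":0},{"x":0.001,"y":0,"z":-0.028,"ax":0,"ay":0,"az":0,"claw":0}]'
python3 shot.py 9
```

```text
clock: 11.8
eef_pos: [0.5235, -0.0024, 0.0841]
orientation: [-2.407, -2.017, 0.003]
ft_force: [0.6, -1.4, -0.2]
finger_gap: -0.0001
11.9 [ 0.5242297  -0.00261403  0.08512413] -10.1060658518769 [-0.25210693 -0.09402432 -0.44026636] -0.9999998942620705
```

View pics/side9c.png

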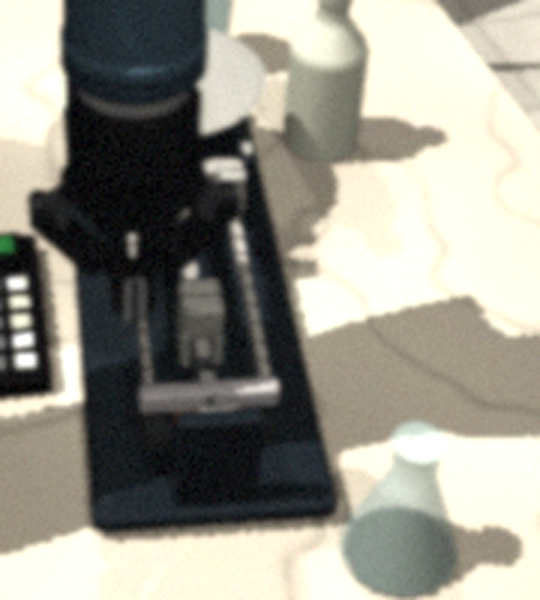

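The fingertip at about (128,310) is narrower than I assumed, roughly 14 mm, and sits slightly to the robot's side of the front bar at (143,310). I'll centre it by about 4 mm in x, then push.

```bash
python3 -m crank '[{"x":0.002,"y":0,"z":0,"ax":0,"ay":0,"az":0,"claw":0},{"x":0.004,"y":0,"z":0,"ax":0,"ay":0,"az":0,"claw":0},{"x":0.0045,"y":0.003,"z":0,"ax":0,"ay":0,"az":0,"claw":0},{"x":0.005,"y":0.006,"z":0,"ax":0,"ay":0,"az":0,"claw":0},{"x":0.0056,"y":0.009,"z":0,"ax":0,"ay":0,"az":0,"claw":0},{"x":0.0063,"y":0.013,"z":0,"ax":0,"ay":0,"az":0,"claw":0},{"x":0.007,"y":0.017,"z":0,"ax":0,"ay":0,"az":0,"claw":0},{"x":0.0078,"y":0.021,"z":0,"ax":0,"ay":0,"az":0,"claw":0},{"x":0.0085,"y":0.025,"z":0,"ax":0,"ay":0,"az":0,"claw":0}]'
python3 shot.py 10
```

```text
clock: 12.8
eef_pos: [0.5329, 0.0229, 0.0853]
orientation: [2.408, 2.018, -0.0]
ft_force: [-0.7, -0.1, -0.3]
finger_gap: 0.0002
12.9 [0.53297497 0.02343761 0.08525105] -10.03193881031603 [-0.29595586  0.81772897  0.34296783] -0.9999999351610571
```

View pics/side10c.png

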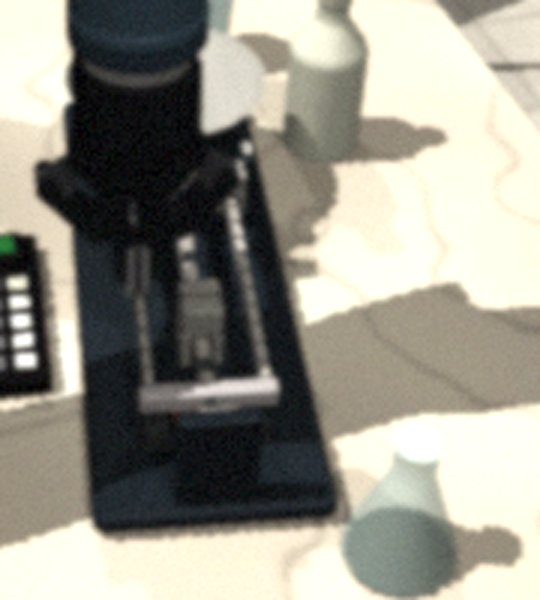

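The fingertip is centred on the front bar at about (138,285), and the rider is ahead of it, hidden. I'll keep pushing towards zero.

```bash
python3 -m crank '[{"x":0.0007,"y":0.004,"z":0,"ax":0,"ay":0,"az":0,"claw":0},{"x":0.0014,"y":0.008,"z":0,"ax":0,"ay":0,"az":0,"claw":0},{"x":0.0022,"y":0.012,"z":0,"ax":0,"ay":0,"az":0,"claw":0},{"x":0.0029,"y":0.016,"z":0,"ax":0,"ay":0,"az":0,"claw":0},{"x":0.0036,"y":0.02,"z":0,"ax":0,"ay":0,"az":0,"claw":0},{"x":0.0043,"y":0.024,"z":0,"ax":0,"ay":0,"az":0,"claw":0},{"x":0.005,"y":0.028,"z":0,"ax":0,"ay":0,"az":0,"claw":0},{"x":0.0058,"y":0.032,"z":0,"ax":0,"ay":0,"az":0,"claw":0},{"x":0.0065,"y":0.036,"z":0,"ax":0,"ay":0,"az":0,"claw":0},{"x":0.0072,"y":0.04,"z":0,"ax":0,"ay":0,"az":0,"claw":0}]'
```

```text
clock: 13.9
eef_pos: [0.5401, 0.0629, 0.0853]
orientation: [2.408, 2.017, -0.0]
ft_force: [-0.2, -0.4, 0.5]
finger_gap: 0.0002
```

```bash
python3 -m crank '[{"x":0.0005,"y":0.003,"z":0,"ax":0,"ay":0,"az":0,"claw":0},{"x":0.0011,"y":0.006,"z":0,"ax":0,"ay":0,"az":0,"claw":0},{"x":0.0016,"y":0.009,"z":0,"ax":0,"ay":0,"az":0,"claw":0},{"x":0.0022,"y":0.012,"z":0,"ax":0,"ay":0,"az":0,"claw":0},{"x":0.0027,"y":0.015,"z":0,"ax":0,"ay":0,"az":0,"claw":0},{"x":0.0032,"y":0.018,"z":0,"ax":0,"ay":0,"az":0,"claw":0},{"x":0.0038,"y":0.021,"z":0,"ax":0,"ay":0,"az":0,"claw":0},{"x":0.0042,"y":0.023,"z":0,"ax":0,"ay":0,"az":0,"claw":0}]'; python3 shot.py 11
```

```text
clock: 14.7
eef_pos: [0.5443, 0.0859, 0.0853]
orientation: [-2.408, -2.018, -0.0]
ft_force: [0.0, -0.0, -0.7]
finger_gap: -0.0
14.8 [0.54430997 0.08601759 0.08527513] -10.058803023923213 [ 0.09948097  0.09641645 -0.71065775] -0.9999999786508881
```

View pics/side11c.png

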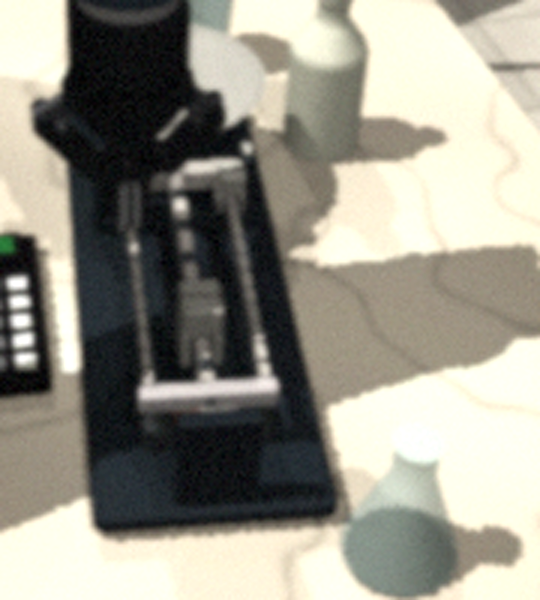

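View pics/top11c.png

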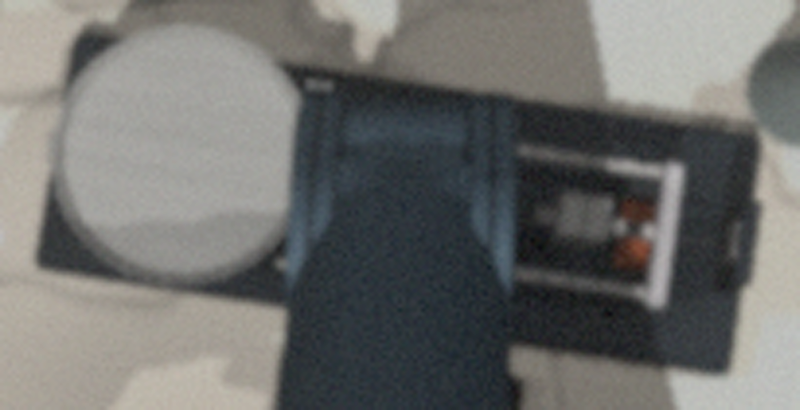

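The top view shows the poise's mid-line at about (582,217), which is the predicted 400 g position. The rider is no longer on the exposed front bar and is being carried ahead of the finger. I'll make a gentle approach to the stop.

```bash
python3 -m crank '[{"x":0.0004,"y":0.002,"z":0,"ax":0,"ay":0,"az":0,"claw":0},{"x":0.0007,"y":0.004,"z":0,"ax":0,"ay":0,"az":0,"claw":0},{"x":0.0011,"y":0.006,"z":0,"ax":0,"ay":0,"az":0,"claw":0}]'
```

```text
clock: 15.1
eef_pos: [0.5454, 0.0916, 0.0853]
orientation: [-2.408, -2.017, 0.0]
ft_force: [-0.1, -0.4, -0.5]
finger_gap: 0.0
```

```bash
python3 -m crank '[{"x":0.0004,"y":0.0015,"z":0,"ax":0,"ay":0,"az":0,"claw":0},{"x":0.0006,"y":0.003,"z":0,"ax":0,"ay":0,"az":0,"claw":0}]'
```

```text
clock: 15.3
eef_pos: [0.546, 0.0947, 0.0853]
orientation: [2.408, 2.017, 0.0]
ft_force: [-0.2, -1.1, 0.3]
finger_gap: 0.0002
```

```bash
python3 -m crank '[{"x":0.0002,"y":0.001,"z":0,"ax":0,"ay":0,"az":0,"claw":0},{"x":0.0004,"y":0.002,"z":0,"ax":0,"ay":0,"az":0,"claw":0}]'
```

```text
clock: 15.5
eef_pos: [0.5464, 0.0966, 0.0853]
orientation: [2.408, 2.017, -0.0]
ft_force: [-0.7, 0.1, 0.2]
finger_gap: 0.0001
```

```bash
python3 -m crank '[{"x":0.0002,"y":0.001,"z":0,"ax":0,"ay":0,"az":0,"claw":0},{"x":0.0004,"y":0.002,"z":0,"ax":0,"ay":0,"az":0,"claw":0}]'
```

```text
clock: 15.7
eef_pos: [0.5467, 0.0986, 0.0853]
orientation: [-2.408, -2.017, 0.0]
ft_force: [-0.3, 0.3, 0.5]
finger_gap: -0.0003
```

```bash
python3 -m crank '[{"x":0.0002,"y":0.001,"z":0,"ax":0,"ay":0,"az":0,"claw":0},{"x":0.0002,"y":0.001,"z":0,"ax":0,"ay":0,"az":0,"claw":0}]'
```

```text
clock: 15.9
eef_pos: [0.547, 0.0997, 0.0853]
orientation: [-2.408, -2.018, -0.0]
ft_force: [-0.2, 0.0, -0.1]
finger_gap: 0.0001
```

```bash
python3 -m crank '[{"x":0.0002,"y":0.001,"z":0,"ax":0,"ay":0,"az":0,"claw":0},{"x":0.0002,"y":0.001,"z":0,"ax":0,"ay":0,"az":0,"claw":0}]'
```

```text
clock: 16.1
eef_pos: [0.5472, 0.1007, 0.0853]
orientation: [-2.408, -2.018, -0.0]
ft_force: [0.2, -0.3, -0.7]
finger_gap: -0.0
```

```bash
python3 -m crank '[{"x":0.0002,"y":0.001,"z":0,"ax":0,"ay":0,"az":0,"claw":0},{"x":0.0002,"y":0.001,"z":0,"ax":0,"ay":0,"az":0,"claw":0}]'; python3 shot.py 12
```

```text
clock: 16.3
eef_pos: [0.5474, 0.1014, 0.0853]
orientation: [2.408, 2.017, -0.0]
ft_force: [-0.3, -0.5, 0.5]
finger_gap: 0.0001
16.4 [0.54731826 0.10143199 0.08527806] -10.097644948395233 [-0.86670271 -0.42493094  0.19227832] -0.9999999902892388
```

View pics/side12c.png

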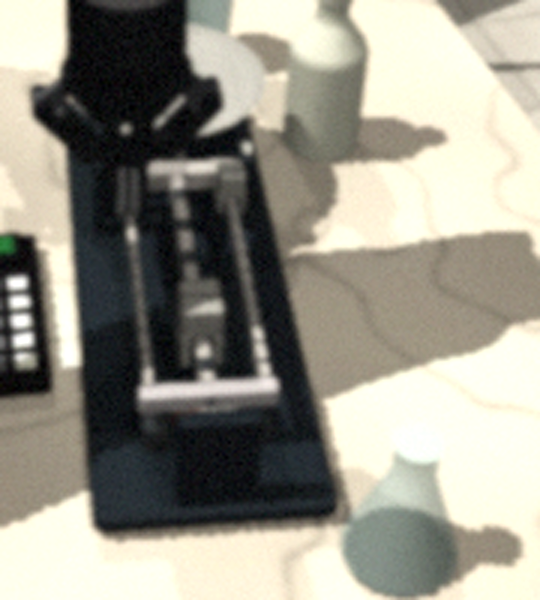

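```bash
python3 -m crank '[{"x":0.0002,"y":0.001,"z":0,"ax":0,"ay":0,"az":0,"claw":0},{"x":0.0002,"y":0.001,"z":0,"ax":0,"ay":0,"az":0,"claw":0}]'
```

```text
clock: 16.6
eef_pos: [0.5474, 0.1016, 0.0853]
orientation: [2.409, 2.016, -0.002]
ft_force: [-0.9, -4.1, 1.1]
finger_gap: 0.0001
```

```bash
python3 -m crank '[{"x":0.0002,"y":0.001,"z":0,"ax":0,"ay":0,"az":0,"claw":0},{"x":0.0002,"y":0.001,"z":0,"ax":0,"ay":0,"az":0,"claw":0}]'
```

```text
clock: 16.8
eef_pos: [0.5474, 0.1017, 0.0852]
orientation: [2.409, 2.015, -0.003]
ft_force: [-2.4, -4.9, 2.7]
finger_gap: -0.0002
```

The TCP stalled at y=0.1016 with about 5 N, so the rider is on its stop. I'll back off, lift clear and move aside for a final look.

```bash
python3 -m crank '[{"x":-0.001,"y":-0.006,"z":0,"ax":0,"ay":0,"az":0,"claw":0},{"x":-0.002,"y":-0.012,"z":0,"ax":0,"ay":0,"az":0,"claw":0},{"x":-0.002,"y":-0.012,"z":0.01,"ax":0,"ay":0,"az":0,"claw":0},{"x":-0.002,"y":-0.012,"z":0.04,"ax":0,"ay":0,"az":0,"claw":0},{"x":-0.002,"y":-0.012,"z":0.08,"ax":0,"ay":0,"az":0,"claw":0},{"x":-0.002,"y":-0.012,"z":0.11,"ax":0,"ay":0,"az":0,"claw":0},{"x":-0.03,"y":0.02,"z":0.12,"ax":0,"ay":0,"az":0,"claw":0},{"x":-0.06,"y":0.06,"z":0.12,"ax":0,"ay":0,"az":0,"claw":0},{"x":-0.09,"y":0.1,"z":0.12,"ax":0,"ay":0,"az":0,"claw":0},{"x":-0.1,"y":0.14,"z":0.12,"ax":0,"ay":0,"az":0,"claw":0}]'
python3 -m crank '[{"x":-0.01,"y":0.04,"z":0,"ax":0,"ay":0,"az":0,"claw":0},{"x":-0.02,"y":0.08,"z":0,"ax":0,"ay":0,"az":0,"claw":0},{"x":-0.03,"y":0.12,"z":0,"ax":0,"ay":0,"az":0,"claw":0},{"x":-0.03,"y":0.16,"z":0,"ax":0,"ay":0,"az":0,"claw":0},{"x":-0.03,"y":0.16,"z":0,"ax":0,"ay":0,"az":0,"claw":0},{"x":-0.03,"y":0.16,"z":0,"ax":0,"ay":0,"az":0,"claw":0}]'
python3 shot.py 13
```

```text
clock: 17.8
eef_pos: [0.4448, 0.2453, 0.2061]
orientation: [-2.406, -2.017, 0.0]
ft_force: [0.7, -0.2, -0.8]
finger_gap: -0.0001
clock: 18.4
eef_pos: [0.4174, 0.4044, 0.2057]
orientation: [2.406, 2.02, 0.001]
ft_force: [-0.2, 0.5, -0.1]
finger_gap: 0.0002
18.5 [0.4182415  0.40222579 0.20566124] -10.184223160622583 [ 0.98023131 -0.26883972  0.53058896] -0.9999998678630012
```

View pics/side13c.png

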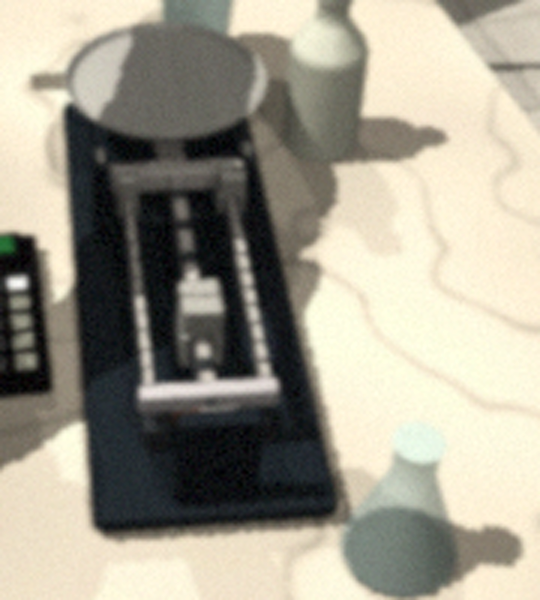

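View pics/top13c.png

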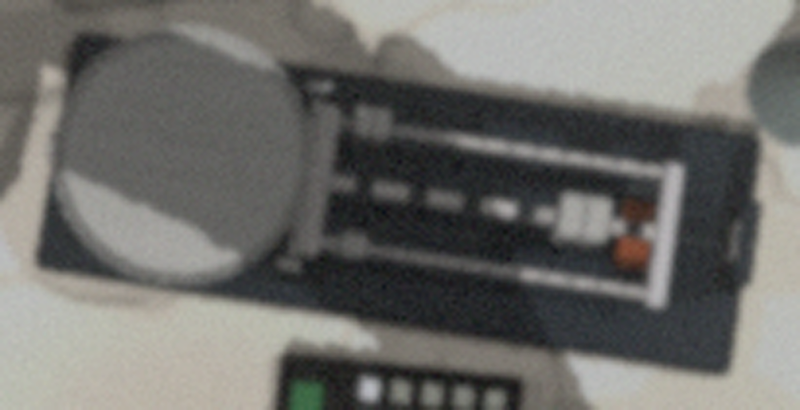

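The final top view shows the poise at (583,218), with the zero notch at about 362 and notches about 55 px apart, which makes it the 400 g notch. The rider at (352,245) is level with the untouched rear poise at (374,122), and the glassware and calculator are where they were. The arm is clear.

```bash
python3 -c "
from cell import hand_in;print(hand_in())"
```

```text
the job is handed in; nothing more can be done
None
```

The large poise is in the 400 g notch and the rider is against its zero stop. I handed the job in at about 18.5 s of the 45 s; no verdict was given.

- **Large poise:** I pushed it from the 200 g notch through 300 g to 400 g with the closed fingertips. The highest force in the readings was about 10 N at the wrist, climbing out of the notches. Resistance returned at 31.5 mm and about 63 mm of finger travel, as the notch spacing predicts, and both camera views show the poise at the 400 g position.
- **Rider:** I pushed it about 95 mm until the finger stalled against the stop at about 5 N. In the last top view it stands level with the rear poise.
- **Rear poise and surroundings:** the rear poise, bottle, flask and calculator show no movement in the last enlarged views. The beaker shows only partly there and looks unmoved. The arm was clear of everything at hand-in.
- **Checks that disagreed:** my first top-view estimate of the rider was about 6 mm off sideways, which I corrected from the bar line and the side view. The fingertips also proved narrower than I assumed, so I re-centred them before pushing.
- **Not measured:** I did not measure how far the poise dropped into the notch; I inferred it from the resistance and the position.

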